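# Probe and lock the depth of a pressed-in plug

### The arm

A 7-joint arm with a two-finger parallel gripper is mounted at the origin on the work surface. World frame = base frame: x ahead of the robot, y to its left, z up, the work surface at z = 0. Lengths are in m, angles in rad, forces in N, time in s.
With the tool pointing down it reaches from about 0.425 to 1.025 m from the base axis. Payload 9.4 kg.
Tool frame: the origin (TCP) lies at the very end of the fingers, on their centre line; the grasp point (between the pads) lies 19 mm behind it; x points along the fingers, y is the direction in which the jaws open and shut, and the axes are right-handed (so a half turn about x gives the same grasp; the last joint's range is limited). The gripper opens to 93 mm and grips with 3 to 60 N. Pads are 15 mm wide; open, the fingers measure 128 mm over their backs; the gripper's body (75 mm by 188 mm) begins 65 mm behind the grasp point.
Start: joints at [-1.188, 0.599, -0.003, 1.599, 0.002, 0.943, -0.08], TCP at [0.322, 0.65, 0.219] pointing down, gripper open.
Joint ranges: [-2.57, 2.57], [-0.35, 1.97], [-1.29, 1.29], [0.11, 2.56], [-1.05, 4.19], [0.11, 1.86], [-2.63, 2.63]. Speed limits (rad/s): [2.22, 2.22, 3.01, 3.01, 3.14, 3.14, 3.14].

### API

Orientations are given as a rotation vector (axis times angle).
In Python, from station import r gives the robot as it stands. The module is installed in compiled form; this text tells all that it offers.
- The arm moves only by the tool drive_tool, never from a script. Its argument "commands" is a list of rows, each an object of numbers: "x", "y", "z": the shift along the tool's x, y, z in mm; "ax", "ay", "az": the turn, a rotation vector about the tool's x, y, z in degrees; "hand": the closure in counts, from 0 (fully open) to 255 (shut). In form: [{"x": .., "y": .., "z": .., "ax": .., "ay": .., "az": .., "hand": ..}, ...]. A call has 1 to 5 rows; each row shifts and turns the commanded pose from where the row before left it, along the tool's axes as they then stand; what a row does not reach is not made up. A row lasts 1/8 s, in which the tool goes at most 62.5 mm and 10.7 degrees, less where a joint would pass 70% of its speed; a pose out of reach is approached as far as the arm can. A call with a gripper value outside its range is refused whole. The fingers move at their own pace and stop on an object; the grip force is fixed at half the most. Time passes only in rows, so rows that do not move let the fingers close. It gives the time, the measured TCP pose, the force and the opening at its end, in the units of the state.
- r.get_state(): the state, without advancing time (a new reading comes with each control period).
- r.camera(name): name is "side" or "top" or "wrist"; returns (picture, depth): 420x560x3 uint8, blue, green, red; 420x560 float32, m along the optical axis (not along the pixel's ray), 0 where there is no reading.
- r.calibration(name): a dict with "K" (3x3 intrinsics, pixels), "R" (3x3) and "t" (3): a world point X has camera coordinates R X + t; the wrist camera has in their place "mount" (4x4, takes a point from camera to tool coordinates, whose origin is the TCP and whose axes are the tool frame's). Camera axes: x right, y down, z forward; pixel columns grow to the right and rows downward; lengths in m; the calibration is good to about 2 mm. A picture is of the moment at which its call begins: read the wrist's pose just before it. calibration takes no time and is no camera call.
- r.finish_job(): hands the job in, once; it reports no verdict.
Trained networks look in the newest picture that a camera, given by its name, has taken for a name from the list of things; names that differ only in an ending like _2 or _b are one class to them, and where a whole thing is asked for, a point or a joint stands for the part that bears it (a point fixed in the world has none). Each returns a list of dicts, best first, with "confidence" (0 to 1); they miss things now and then, are a little off and sometimes report something else, mostly with a low value. They report only what shows in the picture. A call takes as long as a camera call. They do not tell look-alikes from the thing itself.
- r.spot_in(name, camera): "box" ([left, top, right, bottom] in pixels, round what is visible of it).
- r.landmark_of(name, camera): "at" ([column, row] in pixels: a listed point, or the origin of a listed thing).
The state is a dict: "clock": time; "q": joint angles; "qd": joint speeds; "effort": joint torques, N m; "position": TCP position; "eef_rot": TCP orientation; "force": force on the tool from outside, world axes, zero at the start; "moment": the same for the moment, N m; "grip_width": finger opening in m.
Only numpy, scipy, OpenCV 4.12 (cv2) and the standard library are available. Lean on these libraries where they do the work, as an engineer would, in place of code of your own. Each camera call takes 0.05 s, during which the arm holds its last target.

### The job

A steel plug has been pressed to an unknown depth into the brass-lined port of the white manifold: stand the depth gauge flat on the manifold with its rod centred over that port, push the rod down gently until it rests on the plug, and only then press the orange lever fully down so that the rod is locked there. Leave the gauge standing like that for reading. Set it down softly and leave the driver, the white knob and the bottle alone.

Things in the scene. Friction and masses are not known exactly. Their poses are not given: they have to be found in the camera images.
- manifold: white plastic valve manifold, block 110 x 150 x 50 mm, fixed in an aluminium nest (150 x 200 x 12 mm). Origin: under the nest's centre; x along the 110 mm side, y along the 150 mm side. The flat top face is 62 mm above the origin. Two ports go straight down into it at x = 0, y = +34 and -34 mm: one lined in brass, one in black plastic, either way round. Nothing rises above the top face
- brass_port: brass liner of the port to be measured: a ring 31 mm outside, 21 mm inside, flush with the top face of the manifold. Origin: centre of its mouth, level with the top face; z up. Inside sits a flat steel plug as wide as the bore, fast, somewhere between 12 and 26 mm below the mouth (different every time; its face is plug_face in the rules, its height is not given). The other port has a black liner, no plug, and is 42 mm deep
- gauge_grip (a point): depth gauge, 0.4 kg. Steel base 100 x 36 x 10 mm (long along the gauge's x), on it a grey head 36 mm (x) x 24 mm (y) x 42 mm high, gripped across the 24 mm. This point is on the gauge's middle axis (the rod's axis), 34 mm above the base's underside, in the head; top of the head is 52 mm above the underside. x points along the base towards the orange lever, z up
- probe_button (a point): centre of the top of the black push button (18 mm across, 8 mm thick) on the upper end of the gauge's rod, on the gauge's middle axis; 88 mm above the rod's tip. Meant to be pushed straight down with closed fingers
- probe_tip (a point): lower end of the gauge's steel rod (6 mm thick), which runs straight down through head and base. At the start it is drawn up 2 to 5 mm inside the base
- probe (a joint): how far the rod's tip is pushed out below the base's underside, m: negative drawn up inside, 0 level with it, at most 0.034. While the lever is open the rod stays where it is put and takes about 2 N to push; it does not spring back. The rod and plug may be loaded by 30 N at most
- lever (a joint): angle of the orange lock lever, rad: 0 fully open (rising at 55 degrees), 0.96 fully down (level) against its stop, 0 to 0.2 at the start; it stays where it is left. Over the last part its cam clamps the rod. Closing it takes about 2 to 6 N downward on its outer half; locked means above 0.86
- lever_tip (a point): near the free end of the orange lever (13 mm wide, 6 mm thick, 52 mm long), on its centre line, 46 mm from its pivot. The pivot lies across the gauge, 24 mm from the middle axis towards +x of the gauge and 44 mm above the base's underside; the lever swings down away from the rod, to level
- driver: bystander: white electric screwdriver, 234 mm long, 39 mm thick, lying beyond the work; origin under its middle. Leave alone
- clamp_knob: bystander: small white star knob, 42 mm across, 28 mm high, standing near the robot; origin under its centre. Leave alone
- oil_bottle: bystander: small clear bottle, 48 mm across, 85 mm high; origin under its centre. Leave alone
Not all that is in view belongs to the job. Of the things that look like the part that bears gauge_grip, the middle-sized one is meant.

How it is judged:
On the way:
1. with the lever still open, the gauge stands flat on the manifold over the brass-lined port and its rod has been pushed down onto the plug (horizontal distance between probe_tip and brass_port below 0.006 m and angle between gauge_grip's own z axis and vertical below 0.035 rad and z of gauge_grip in the frame of brass_port between 0.031 and 0.037 m and contact force between probe and brass_port above 0.5 N and value of joint lever below 0.5 rad), for 0.2 s.
At the end, for the whole second after the job is handed in: The gauge stands at rest, flat on the manifold (within 3 mm and 2 degrees), its rod within 6 mm of the middle of the brass-lined port and not more than 1.5 mm off the plug, with the lever down within 0.1 rad of its stop (horizontal distance between probe_tip and brass_port below 0.006 m and angle between gauge_grip's own z axis and vertical below 0.035 rad and z of gauge_grip in the frame of brass_port between 0.031 and 0.037 m and z of probe_tip in the frame of plug_face below 0.0015 m and value of joint lever above 0.86 rad and linear speed of gauge below 0.01 m/s); the robot touches nothing.
It fails at once if the rod is pressed on the plug with more than 30 N (contact force between probe and brass_port above 30 N).
It fails at once if the gauge is dropped or banged onto the manifold (contact force between gauge and manifold above 120 N).
It fails at once if the electric driver is moved (distance of driver from where it was at the start of the episode above 0.02 m).
It fails at once if the white knob is moved (distance of clamp_knob from where it was at the start of the episode above 0.02 m).
It fails at once if the bottle is moved (distance of oil_bottle from where it was at the start of the episode above 0.02 m).
It also fails if it takes over 58 s, if anything falls off the work surface, if the arm or the gripper's body presses on something with over 40 N, if the wrist force passes 120 N, or if a joint passes its speed limit or range.

## Working session

There is one attempt and no reset: what is moved stays moved. The work goes in short steps, Python scripts to look and compute and a tool call to move; the robot and the scene stay as the last step left them, time stands still between calls to the robot, and variables do not carry over. Pictures are saved under pics/ and viewed, and the job is handed in when it is done.

Besides the shell and the picture viewer there is one more tool, called after "Emit:" as name(argument=value, ...) on one line, values as JSON. drive_tool: Moves the arm, as the interface text tells. Its arguments: {"type":"object","properties":{"commands":{"type":"array"}},"required":["commands"]}

```bash
mkdir -p pics
cat > h.py <<'E'
import numpy as np, cv2
from scipy.spatial.transform import Rotation as Ro
from station import r
def toW(cam,u,v,d,st=None):
    c=r.calibration(cam);K=np.array(c["K"])
    p=np.array([(u-K[0,2])/K[0,0]*d,(v-K[1,2])/K[1,1]*d,d])
    if "mount" in c:
        M=np.array(c["mount"]);p=M[:3,:3]@p+M[:3,3]
        return Ro.from_rotvec(st["eef_rot"]).as_matrix()@p+np.array(st["position"])
    return np.array(c["R"]).T@(p-np.array(c["t"]))
def atz(cam,u,v,z,st=None):
    a=toW(cam,u,v,0.1,st);b=toW(cam,u,v,1.0,st)
    return a+(b-a)*(z-a[2])/(b[2]-a[2])
def proj(cam,X):
    c=r.calibration(cam);p=np.array(c["R"])@X+np.array(c["t"]);q=np.array(c["K"])@p;return q[:2]/q[2]
E
python3 - <<'E'
from h import *
st=r.get_state();print(st)
for c in ["top","side","wrist"]:
    im,d=r.camera(c);cv2.imwrite(f"pics/{c}0.png",im);np.save(f"{c}d.npy",d)
    cv2.imwrite(f"pics/{c}0.png",im)
    for n in ["gauge_grip","probe_button","lever_tip","brass_port","manifold","clamp_knob","oil_bottle","driver"]:
        try: print(c,n,[(np.round(o["at"]),round(o["confidence"],2)) for o in r.landmark_of(n,c)],[(np.round(o["box"]),round(o["confidence"],2)) for o in r.spot_in(n,c)])
        except Exception as e: print(c,n,e)
    print(r.calibration(c))
E
```

```text
{'clock': 0.0, 'q': array([-1.18770081,  0.60014683, -0.0025691 ,  1.60017064,  0.00181794,
        0.94290328, -0.07981949]), 'qd': array([-0.00045475, -0.00043249,  0.0005654 , -0.00152291, -0.00099521,
        0.00139082,  0.00014539]), 'effort': array([ 4.57692868e-04, -7.65049839e+01,  1.49737336e+00, -2.52351969e+01,
       -5.24096587e-02,  1.67755724e-02,  1.21883418e-04]), 'position': array([0.32150743, 0.64923469, 0.21772938]), 'eef_rot': array([ 0.35922742,  1.54079444, -0.36177529]), 'force': array([ 0.02107456, -0.56881643,  0.4557857 ]), 'moment': array([ 0.00072585, -0.02897268, -0.02309716]), 'grip_width': 0.0929243984365882}
top gauge_grip [(array([386., 210.]), 0.78), (array([391., 128.]), 0.63), (array([437., 192.]), 0.62)] [(array([425., 180., 448., 210.]), 0.65), (array([364., 107., 408., 165.]), 0.65), (array([364., 184., 405., 239.]), 0.56)]
top probe_button [(array([396., 117.]), 0.47), (array([394., 208.]), 0.44), (array([440., 189.]), 0.38)] []
top lever_tip [(array([380., 148.]), 0.7), (array([378., 188.]), 0.49), (array([449., 205.]), 0.36)] [(array([281.,
[... 2716 characters left out ...]
644299])}
wrist gauge_grip [] []
wrist probe_button [] []
wrist lever_tip [] []
wrist brass_port [] []
wrist manifold [] []
wrist clamp_knob [] []
wrist oil_bottle [] []
wrist driver [] []
{'K': array([[303.81841902,   0.        , 277.44354249],
       [  0.        , 303.81841902, 208.30128636],
       [  0.        ,   0.        ,   1.        ]]), 'mount': array([[ 4.82538593e-04, -2.61455684e-01,  9.65215361e-01,
        -1.66486136e-01],
       [ 9.99999835e-01,  4.26212280e-04, -3.84476776e-04,
         2.69363863e-04],
       [-3.10863002e-04,  9.65215387e-01,  2.61455846e-01,
        -7.28373642e-02],
       [ 0.00000000e+00,  0.00000000e+00,  0.00000000e+00,
         1.00000000e+00]])}
```

Run:
```python
import cv2
for c in ["top","side"]:
    im=cv2.imread(f"pics/{c}0.png")
    if c=="top": cr=im[80:330,90:470]
    else: cr=im[100:390,190:450]
    cv2.imwrite(f"pics/{c}0c.png",cv2.resize(cr,None,fx=2,fy=2,interpolation=cv2.INTER_CUBIC))
```

```text
(no output)
```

View pics/top0c.png

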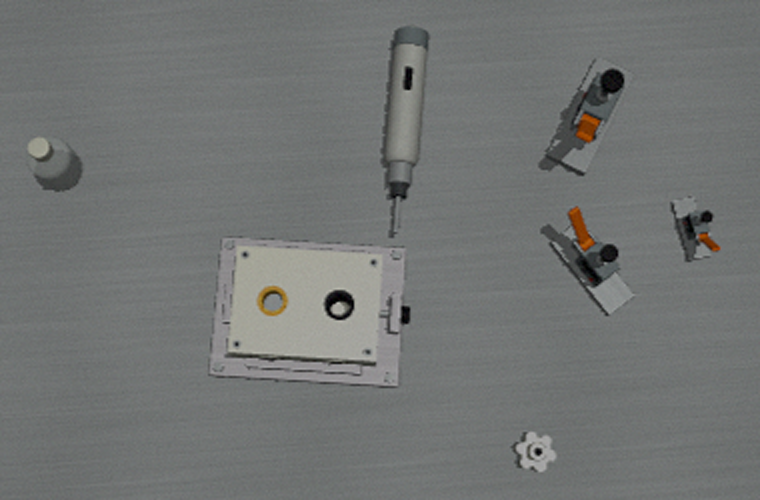

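View pics/side0c.png

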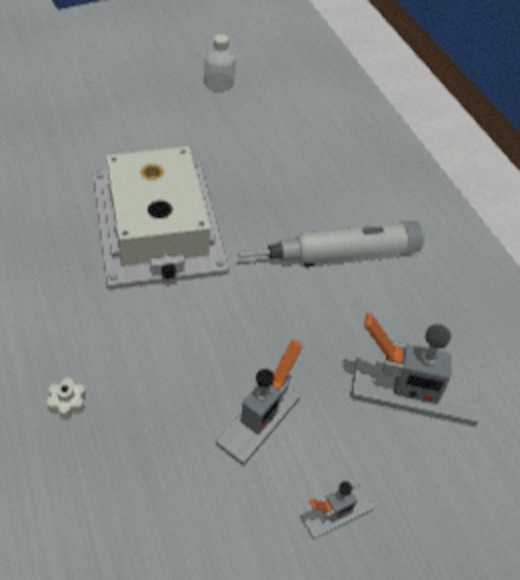

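View pics/wrist0.png

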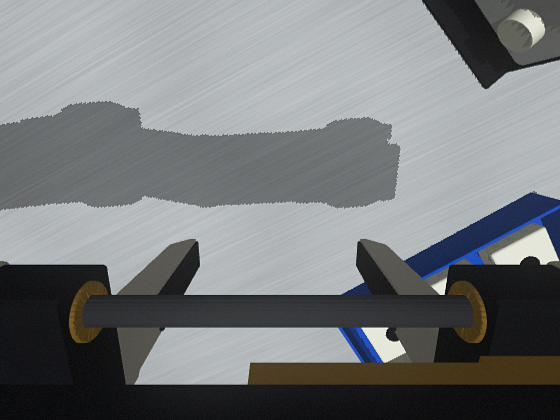

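Run:
```python
from h import *
np.set_printoptions(precision=4,suppress=True)
f=lambda x,y,z:atz("top",90+x/2,80+y/2,z)
for nm,c in dict(big=[(595,58),(632,72),(583,174),(547,160)],mid=[(608,315),(634,293),(549,243)],small=[(672,200),(690,198),(708,256),(690,261)]).items():
    P=[f(*p,0.01) for p in c]; print(nm,[p[:2] for p in P],[np.linalg.norm(P[i]-P[i+1]) for i in range(len(P)-1)])
td=np.load("topd.npy"); sd=np.load("sided.npy")
for n,u,v in [("midbutton",394,207),("bigbutton",396,120),("smallbutton",443,188),("brassring",220,230),("brass top",226,224),("black",260,232),("mtop",243,212),("mtop2",243,245)]:
    print(n,td[v,u],toW("top",u,v,td[v,u]))
print("brass",f(272,300,.062),"black",f(340,305,.062))
for n,u,v in [("midb",322,289),("bigb",409,268),("brass",266,186),("black",270,205)]:
    print(n,sd[v,u],toW("side",u,v,sd[v,u]))
```

```text
big [array([ 0.7994, -0.2482]), array([ 0.7799, -0.2877]), array([ 0.6653, -0.2196]), array([ 0.6839, -0.1819])] [np.float64(0.04402564691554494), np.float64(0.1333530522236236), np.float64(0.0420605255549147)]
mid [array([ 0.5083, -0.2287]), array([ 0.53  , -0.2592]), array([ 0.5906, -0.1743])] [np.float64(0.03745882853134698), np.float64(0.10437706271444079)]
small [array([ 0.6294, -0.3132]), array([ 0.6303, -0.3331]), array([ 0.5648, -0.3438]), array([ 0.5606, -0.3237])] [np.float64(0.019917404314803985), np.float64(0.06640516781795332), np.float64(0.020522590997257364)]
midbutton 1.007602 [ 0.5583 -0.2157  0.0915]
bigbutton 1.0212895 [ 0.7319 -0.2348  0.1151]
smallbutton 1.0498986 [ 0.5979 -0.3303  0.0586]
brassring 1.0281371 [0.5407 0.1349 0.0611]
brass top 1.0301018 [0.5521 0.1221 0.0617]
black 1.0715817 [0.5382 0.0549 0.0174]
mtop 1.0359772 [0.5747 0.0863 0.0612]
mtop2 1.0228293 [0.507 0.09  0.06 ]
brass [0.5397 0.1227 0.062 ] black [0.5299 0.0541 0.062 ]
midb 0.74735403 [ 0.5569 -0.2226  0.0914]
bigb 0.75266945 [ 0.7291 -0.2416  0.1156]
brass 1.00848 [0.5414 0.1315 0.0502]
black 0.9674702 [0.5337 0.0667 0.0454]
```

```bash
cat >> h.py <<'E'
np.set_printoptions(precision=4,suppress=True)
def go(target,yaw=None,n=1):
    """target TCP world; yaw= world angle (deg) of tool y with tool x down. prints total shift/turn in tool axes"""
    st=r.get_state();R=Ro.from_rotvec(st["eef_rot"]).as_matrix();p=np.array(st["position"])
    print("pos",p,"force",st["force"],"w",st["grip_width"],"t",st["clock"])
    print("R cols",R.T.round(3).tolist())
    d=R.T@(np.array(target)-p)*1000
    print("shift now-tool axes mm",d.round(1))
    if yaw is not None:
        best=None
        for a in (yaw,yaw+180):
            a=np.deg2rad(a);y=np.array([np.cos(a),np.sin(a),0]);x=np.array([0,0,-1.]);T=np.stack([x,y,np.cross(x,y)],1)
            rv=np.rad2deg(Ro.from_matrix(R.T@T).as_rotvec());print("turn",rv.round(1),"shift after turn",(T.T@(np.array(target)-p)*1000).round(1))
E
python3 - <<'E'
from h import *
go([0.557,-0.20,0.25],144.5)
E
```

```text
pos [0.3217 0.6497 0.2186] force [0.4617 0.6256 0.192 ] w 0.09289383201079625 t 2.55
R cols [[0.0, -0.0, -1.0], [0.444, 0.896, -0.0], [0.896, -0.444, 0.0]]
shift now-tool axes mm [ -31.3 -657.1  587.8]
turn [-80.8   0.    0. ] shift after turn [ -31.4 -685.  -555.1]
turn [99.2  0.  -0. ] shift after turn [-31.4 685.  555.1]
```

Emit:
drive_tool(commands=[{"x":-6,"y":-41,"z":37},{"x":-6,"y":-41,"z":37},{"x":-6,"y":-41,"z":37},{"x":-6,"y":-41,"z":37},{"x":-7,"y":-41,"z":37}])

```text
invalid input
```

Emit:
drive_tool(commands=[{"y":-41,"z":37},{"y":-41,"z":37},{"y":-41,"z":37},{"y":-41,"z":37},{"y":-41,"z":37}])

```text
invalid input
```

Emit:
drive_tool(commands=[{"y":-41,"z":37},{"y":-41,"z":37},{"y":-41,"z":37},{"y":-41,"z":37},{"y":-41,"z":37}])

```text
invalid input
```

Emit:
drive_tool(commands=[{"ax":10},{"ax":10},{"ax":10},{"ax":10},{"ax":10}])

```text
invalid input
```

Emit:
drive_tool(commands=[{"ax":10},{"ax":10},{"ax":10},{"ax":10},{"ax":9}])

```text
invalid input
```

Run:
```python
from h import *
go([0.557,-0.21,0.25],-35.5)
st=r.get_state()
im,d=r.camera("wrist");cv2.imwrite("pics/w1.png",im);np.save("w1d.npy",d)
for n in ["gauge_grip","probe_button","lever_tip"]:
    for o in r.landmark_of(n,"wrist"):
        u,v=o["at"];dd=d[int(v),int(u)];print(n,o["at"],o["confidence"],dd,toW("wrist",u,v,dd,st))
```

```text
pos [0.3217 0.6497 0.2186] force [0.4617 0.6256 0.192 ] w 0.09289383201079625 t 2.55
R cols [[0.0, -0.0, -1.0], [0.444, 0.896, -0.0], [0.896, -0.444, 0.0]]
shift now-tool axes mm [ -31.3 -666.   592.3]
turn [99.2  0.  -0. ] shift after turn [-31.4 690.8 563.3]
turn [-80.8   0.    0. ] shift after turn [ -31.4 -690.8 -563.3]
```

View pics/w1.png

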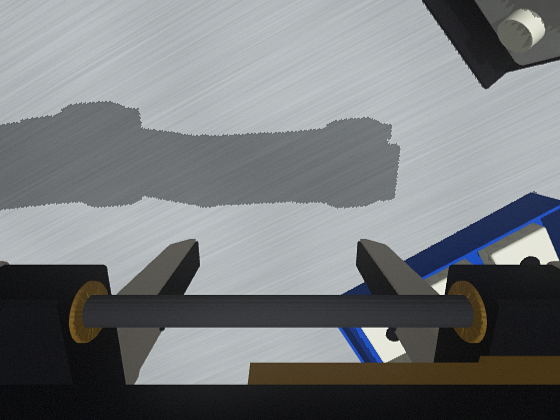

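All five moves were refused and the picture hasn't changed. The rows probably need every field, so I'll resend them complete.

Emit:
drive_tool(commands=[{"x":-6,"y":-41,"z":37,"ax":0,"ay":0,"az":0,"hand":0},{"x":-6,"y":-41,"z":37,"ax":0,"ay":0,"az":0,"hand":0},{"x":-6,"y":-41,"z":37,"ax":0,"ay":0,"az":0,"hand":0},{"x":-6,"y":-41,"z":37,"ax":0,"ay":0,"az":0,"hand":0},{"x":-7,"y":-41,"z":37,"ax":0,"ay":0,"az":0,"hand":0}])

```text
clock: 3.38
position: [0.397, 0.3821, 0.25]
eef_rot: [0.361, 1.54, -0.36]
force: [-0.1, -0.4, -0.2]
grip_width: 0.0929
```

Emit:
drive_tool(commands=[{"x":0,"y":-41,"z":37,"ax":0,"ay":0,"az":0,"hand":0},{"x":0,"y":-41,"z":37,"ax":0,"ay":0,"az":0,"hand":0},{"x":0,"y":-41,"z":37,"ax":0,"ay":0,"az":0,"hand":0},{"x":0,"y":-41,"z":37,"ax":0,"ay":0,"az":0,"hand":0},{"x":0,"y":-41,"z":37,"ax":0,"ay":0,"az":0,"hand":0}])

```text
clock: 4.0
position: [0.4718, 0.1164, 0.25]
eef_rot: [0.361, 1.54, -0.36]
force: [1.1, 0.4, 0.5]
grip_width: 0.0931
```

Emit:
drive_tool(commands=[{"x":0,"y":-41,"z":37,"ax":0,"ay":0,"az":0,"hand":0},{"x":0,"y":-41,"z":37,"ax":0,"ay":0,"az":0,"hand":0},{"x":0,"y":-41,"z":37,"ax":0,"ay":0,"az":0,"hand":0},{"x":0,"y":-41,"z":37,"ax":0,"ay":0,"az":0,"hand":0},{"x":0,"y":-41,"z":37,"ax":0,"ay":0,"az":0,"hand":0}])

```text
clock: 4.62
position: [0.5467, -0.1495, 0.2499]
eef_rot: [0.361, 1.54, -0.36]
force: [-0.3, 0.2, 0.4]
grip_width: 0.0926
```

Emit:
drive_tool(commands=[{"x":0,"y":0,"z":0,"ax":10,"ay":0,"az":0,"hand":0},{"x":0,"y":0,"z":0,"ax":10,"ay":0,"az":0,"hand":0},{"x":0,"y":0,"z":0,"ax":10,"ay":0,"az":0,"hand":0},{"x":0,"y":0,"z":0,"ax":10,"ay":0,"az":0,"hand":0},{"x":0,"y":0,"z":0,"ax":10,"ay":0,"az":0,"hand":0}])

```text
clock: 5.25
position: [0.5463, -0.1477, 0.2498]
eef_rot: [1.036, 1.31, -1.036]
force: [0.8, 0.2, 0.4]
grip_width: 0.0929
```

Emit:
drive_tool(commands=[{"x":0,"y":0,"z":0,"ax":10,"ay":0,"az":0,"hand":0},{"x":0,"y":0,"z":0,"ax":10,"ay":0,"az":0,"hand":0},{"x":0,"y":0,"z":0,"ax":10,"ay":0,"az":0,"hand":0},{"x":0,"y":0,"z":0,"ax":10,"ay":0,"az":0,"hand":0},{"x":0,"y":0,"z":0,"ax":9,"ay":0,"az":0,"hand":0}])

```text
clock: 5.88
position: [0.5463, -0.1476, 0.2498]
eef_rot: [1.651, 0.847, -1.651]
force: [-0.2, -0.1, -1.0]
grip_width: 0.093
```

Run:
```python
from h import *
st=r.get_state()
im,d=r.camera("wrist");cv2.imwrite("pics/w2.png",im);np.save("w2d.npy",d);np.save("w2s.npy",st,allow_pickle=True)
go([0.557,-0.21,0.25],-35.5)
for n in ["gauge_grip","probe_button","lever_tip"]:
    for o in r.landmark_of(n,"wrist"):
        u,v=o["at"];dd=d[int(v),int(u)];print(n,o["at"],o["confidence"],dd,toW("wrist",u,v,dd,st))
```

```text
pos [ 0.5464 -0.1475  0.2497] force [0.6672 0.189  0.0032] w 0.09306299916439222 t 5.925
R cols [[0.0, 0.0, -1.0], [0.809, -0.588, 0.0], [-0.588, -0.809, -0.0]]
shift now-tool axes mm [-0.3 45.4 44.3]
turn [-0.5 -0.  -0. ] shift after turn [-0.3 45.  44.7]
turn [179.5  -0.    0. ] shift after turn [ -0.3 -45.  -44.7]
gauge_grip [442.4, 156.7] 0.79 0.34416392 [ 0.7205 -0.2246  0.0689]
gauge_grip [315.6, 221.5] 0.63 0.38118896 [ 0.5597 -0.2104  0.0528]
probe_button [483.1, 167.8] 0.66 0.3022548 [ 0.7311 -0.2403  0.1141]
probe_button [324.1, 239.9] 0.57 0.34560457 [ 0.5585 -0.221   0.0922]
lever_tip [409.7, 167.9] 0.95 0.4034012 [ 0.6996 -0.2344  0.013 ]
lever_tip [344.9, 192.9] 0.9 0.33831632 [ 0.6074 -0.1907  0.0853]
```

View pics/w2.png

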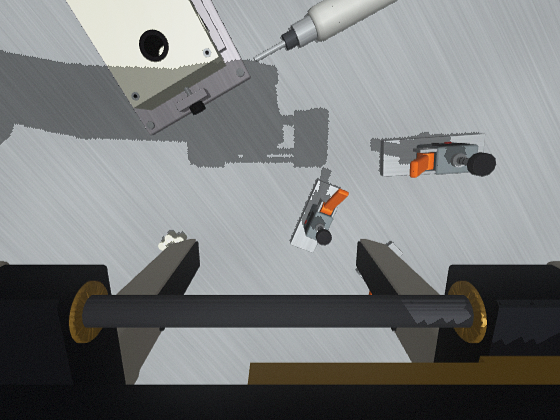

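```bash
cat >> h.py <<'E'
def cloud(cam,d,st=None):
    c=r.calibration(cam);K=np.array(c["K"]);v,u=np.mgrid[:420,:560]
    P=np.stack([(u-K[0,2])/K[0,0]*d,(v-K[1,2])/K[1,1]*d,d],-1)
    if "mount" in c:
        M=np.array(c["mount"]);P=P@M[:3,:3].T+M[:3,3]
        P=P@Ro.from_rotvec(st["eef_rot"]).as_matrix().T+np.array(st["position"])
    else: P=(P-np.array(c["t"]))@np.array(c["R"])
    P[d<=0]=np.nan
    return P
E
python3 - <<'E'
from h import *
d=np.load("w2d.npy");st=np.load("w2s.npy",allow_pickle=True).item()
im=cv2.imread("pics/w2.png")
cv2.imwrite("pics/w2c.png",cv2.resize(im[150:270,260:400],None,fx=5,fy=5,interpolation=cv2.INTER_CUBIC))
def ana(P,im):
    near=np.hypot(P[...,0]-0.557,P[...,1]+0.21)<0.075
    hs=P[near][:,2];print(np.histogram(hs,bins=np.arange(-0.01,0.1,0.005)))
    for lo,hi in [(0.006,0.014),(0.047,0.056),(0.088,0.096),(0.005,0.2)]:
        m=near&(P[...,2]>lo)&(P[...,2]<hi);q=P[m];
        if len(q)<5: continue
        rc=cv2.minAreaRect((q[:,:2]*1000).astype(np.float32));print(lo,len(q),q.mean(0),rc)
    hsv=cv2.cvtColor(im,cv2.COLOR_BGR2HSV);m=near&(hsv[...,0]<15)&(hsv[...,1]>180)&(P[...,2]>0.03);q=P[m];print("orange",len(q));
    print(q[np.argsort(q[:,2])][::max(1,len(q)//12)])
ana(cloud("wrist",d,st),im)
print("TOP");ana(cloud("top",np.load("topd.npy")),cv2.imread("pics/top0.png"))
print("SIDE");ana(cloud("side",np.load("sided.npy")),cv2.imread("pics/side0.png"))
E
```

```text
(array([   0, 1480, 4774,  278,  685,   16,   27,   20,   17,   26,   38,
         73,  458,   79,   36,   38,   33,   36,   61,   60,  172]), array([-0.01 , -0.005,  0.   ,  0.005,  0.01 ,  0.015,  0.02 ,  0.025,
        0.03 ,  0.035,  0.04 ,  0.045,  0.05 ,  0.055,  0.06 ,  0.065,
        0.07 ,  0.075,  0.08 ,  0.085,  0.09 ,  0.095]))
0.006 944 [ 0.5567 -0.214   0.0105] ((559.3042602539062, -219.17605590820312), (100.2267074584961, 36.38806915283203), 32.84056854248047)
0.047 529 [ 0.5662 -0.212   0.052 ] ((564.9867553710938, -215.45236206054688), (49.79192352294922, 24.212181091308594), 32.17665481567383)
0.088 187 [ 0.5596 -0.2184  0.0913] ((559.3607788085938, -218.97186279296875), (17.093395233154297, 16.839445114135742), 79.54134368896484)
0.005 2153 [ 0.5641 -0.2109  0.0383] ((562.6399536132812, -217.02301025390625), (108.16706848144531, 36.38806915283203), 32.84056854248047)
orange 303
[[ 0.5813 -0.1984  0.0464]
 [ 0.5784 -0.2109  0.0504]
 [ 0.5782 -0.204   0.0517]
 [ 0.584  -0.2052  0.0559]
 [ 0.5851 -0.1996  0.0613]
 [ 0.5907 -0.2008  0.0653]
 [ 0.5942 -0.2006  0.0689]
 
[... 2010 characters left out ...]
733699798584), 29.455148696899414)
0.088 57 [ 0.5591 -0.2197  0.091 ] ((559.111083984375, -219.91184997558594), (15.555242538452148, 16.618587493896484), 3.21047306060791)
0.005 1021 [ 0.5587 -0.2234  0.0359] ((561.8048706054688, -217.15402221679688), (108.29608917236328, 36.716331481933594), 32.6281852722168)
orange 81
[[ 0.5776 -0.2067  0.0492]
 [ 0.5787 -0.2089  0.0521]
 [ 0.5826 -0.1988  0.0538]
 [ 0.5855 -0.207   0.0573]
 [ 0.5889 -0.2031  0.0611]
 [ 0.5871 -0.1963  0.0629]
 [ 0.5932 -0.2023  0.0654]
 [ 0.5922 -0.1987  0.0679]
 [ 0.5949 -0.1968  0.0712]
 [ 0.5976 -0.1947  0.0742]
 [ 0.5999 -0.1939  0.0757]
 [ 0.598  -0.1927  0.0784]
 [ 0.6027 -0.1911  0.0813]
 [ 0.6048 -0.1907  0.0834]]
```

View pics/w2c.png

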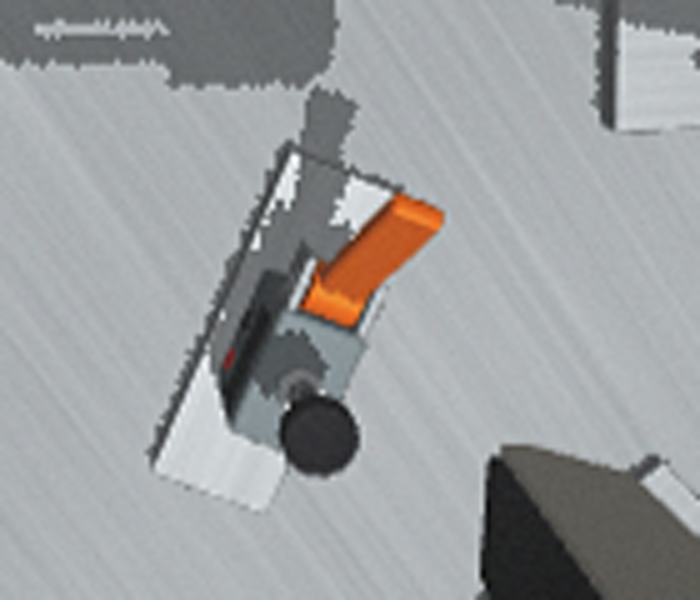

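Run:
```python
from h import *
go([0.5593,-0.2190,0.018],-57.2)
```

```text
pos [ 0.5463 -0.1475  0.2497] force [ 0.3777 -0.4517  0.141 ] w 0.09286744895385651 t 6.075
R cols [[0.0, -0.0, -1.0], [0.818, -0.575, 0.0], [-0.575, -0.818, 0.0]]
shift now-tool axes mm [231.7  51.7  51. ]
turn [22.1  0.  -0. ] shift after turn [231.7  67.2  27.8]
turn [-157.9    0.     0. ] shift after turn [231.7 -67.2 -27.8]
```

Emit:
drive_tool(commands=[{"x":0,"y":0,"z":0,"ax":10,"ay":0,"az":0,"hand":0},{"x":0,"y":0,"z":0,"ax":10,"ay":0,"az":0,"hand":0},{"x":0,"y":0,"z":0,"ax":2,"ay":0,"az":0,"hand":0},{"x":40,"y":33,"z":14,"ax":0,"ay":0,"az":0,"hand":0},{"x":30,"y":34,"z":14,"ax":0,"ay":0,"az":0,"hand":0}])

```text
clock: 6.7
position: [0.5592, -0.219, 0.1786]
eef_rot: [1.894, 0.563, -1.893]
force: [2.1, 0.8, 1.0]
grip_width: 0.0933
```

Run:
```python
from h import *
go([0.5593,-0.2190,0.018],-57.2)
st=r.get_state()
im,d=r.camera("wrist");cv2.imwrite("pics/w3.png",im);P=cloud("wrist",d,st)
near=np.hypot(P[...,0]-0.559,P[...,1]+0.219)<0.07
for lo,hi in [(0.006,0.014),(0.088,0.096)]:
    m=near&(P[...,2]>lo)&(P[...,2]<hi);q=P[m]
    if len(q)>5: print(len(q),q.mean(0),cv2.minAreaRect((q[:,:2]*1000).astype(np.float32)))
```

```text
pos [ 0.5592 -0.219   0.1786] force [2.1047 0.7982 1.0029] w 0.09330668070322386 t 6.7
R cols [[0.0, 0.001, -1.0], [0.546, -0.838, -0.0], [-0.838, -0.546, -0.001]]
shift now-tool axes mm [160.6   0.1   0. ]
turn [ 0.3 -0.   0. ] shift after turn [160.6  -0.   -0.1]
turn [-179.7   -0.    -0.1] shift after turn [160.6   0.    0.1]
1235 [ 0.557  -0.2205  0.0105] ((559.040771484375, -219.34974670410156), (99.51935577392578, 36.09611892700195), 33.117733001708984)
318 [ 0.5598 -0.2187  0.0913] ((559.6329956054688, -218.83169555664062), (17.070199966430664, 16.8054256439209), 78.41577911376953)
```

View pics/w3.png

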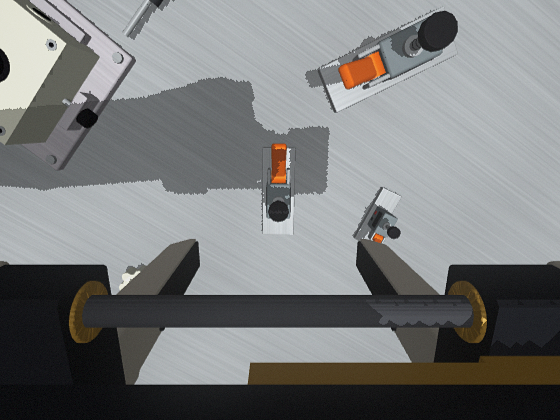

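Emit:
drive_tool(commands=[{"x":45,"y":0,"z":0,"ax":0,"ay":0,"az":0,"hand":0},{"x":45,"y":0,"z":0,"ax":0,"ay":0,"az":0,"hand":0},{"x":40,"y":0,"z":0,"ax":0,"ay":0,"az":0,"hand":0},{"x":30,"y":0,"z":0,"ax":0,"ay":0,"az":0,"hand":0},{"x":0,"y":0,"z":0,"ax":0,"ay":0,"az":0,"hand":0}])

```text
clock: 7.38
position: [0.5577, -0.2188, 0.0181]
eef_rot: [1.895, 0.561, -1.9]
force: [-0.6, -0.1, -0.1]
grip_width: 0.0931
```

Run:
```python
from h import *
go([0.5593,-0.2190,0.018],-57.0)
im,d=r.camera("wrist");cv2.imwrite("pics/w4.png",im)
```

```text
pos [ 0.5577 -0.2188  0.0181] force [-0.5526 -0.1232 -0.1186] w 0.09309119387363478 t 7.375
R cols [[-0.003, 0.002, -1.0], [0.542, -0.84, -0.003], [-0.84, -0.542, 0.002]]
shift now-tool axes mm [ 0.1  1.  -1.3]
turn [-0.2  0.1  0.2] shift after turn [ 0.1  1.1 -1.3]
turn [179.8   0.3  -0.1] shift after turn [ 0.1 -1.1  1.3]
```

View pics/w4.png

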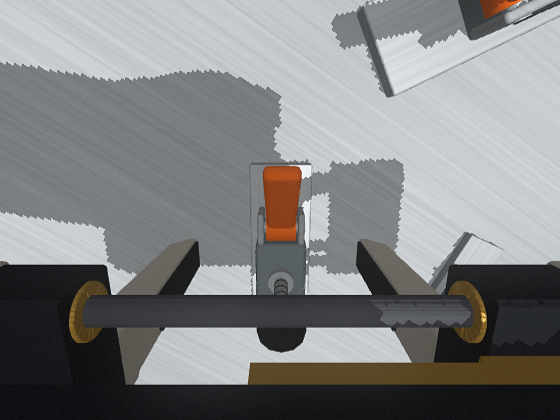

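Emit:
drive_tool(commands=[{"x":0,"y":0,"z":0,"ax":0,"ay":0,"az":0,"hand":255},{"x":0,"y":0,"z":0,"ax":0,"ay":0,"az":0,"hand":255},{"x":0,"y":0,"z":0,"ax":0,"ay":0,"az":0,"hand":255},{"x":0,"y":0,"z":0,"ax":0,"ay":0,"az":0,"hand":255},{"x":0,"y":0,"z":0,"ax":0,"ay":0,"az":0,"hand":255}])

```text
clock: 8.05
position: [0.5589, -0.2191, 0.0198]
eef_rot: [1.898, 0.556, -1.898]
force: [-0.8, 0.1, -0.1]
grip_width: 0.0476
```

Emit:
drive_tool(commands=[{"x":0,"y":0,"z":0,"ax":0,"ay":0,"az":0,"hand":255},{"x":0,"y":0,"z":0,"ax":0,"ay":0,"az":0,"hand":255}])

```text
clock: 8.3
position: [0.5588, -0.2193, 0.0196]
eef_rot: [1.898, 0.556, -1.898]
force: [-1.3, -0.2, -0.1]
grip_width: 0.0275
```

Emit:
drive_tool(commands=[{"x":0,"y":0,"z":0,"ax":0,"ay":0,"az":0,"hand":255},{"x":0,"y":0,"z":0,"ax":0,"ay":0,"az":0,"hand":255},{"x":0,"y":0,"z":0,"ax":0,"ay":0,"az":0,"hand":255}])

```text
clock: 8.68
position: [0.5589, -0.2194, 0.0196]
eef_rot: [1.898, 0.556, -1.898]
force: [1.0, -0.7, -0.8]
grip_width: 0.0238
```

Run:
```python
from h import *
# manifold & ports from top and side clouds
for cam,f,g in [("top","topd.npy","top0"),("side","sided.npy","side0")]:
    P=cloud(cam,np.load(f));im=cv2.imread(f"pics/{g}.png")
    near=np.hypot(P[...,0]-0.537,P[...,1]-0.09)<0.12
    m=near&(P[...,2]>0.056)&(P[...,2]<0.068);q=P[m]
    rc=cv2.minAreaRect((q[:,:2]*1000).astype(np.float32));print(cam,q[:,2].mean(),rc)
    hsv=cv2.cvtColor(im,cv2.COLOR_BGR2HSV)
    m2=near&(hsv[...,0]>10)&(hsv[...,0]<30)&(hsv[...,1]>120)&(P[...,2]>0.055)
    q=P[m2];print(len(q),q.mean(0),cv2.minEnclosingCircle((q[:,:2]*1000).astype(np.float32)))
    v,u=np.nonzero(m2);print(u.min(),u.max(),v.min(),v.max())
    W=np.array([atz(cam,a,b,0.062) for a,b in zip(u,v)]);print(W.min(0),W.max(0),(W.min(0)+W.max(0))/2)
```

```text
top 0.061585368681565174 ((535.866455078125, 90.21408081054688), (150.474609375, 111.28600311279297), 82.59659576416016)
88 [0.5407 0.1225 0.0614] ((539.5420532226562, 95.21804809570312), 41.77040481567383)
219 260 223 237
[0.5252 0.0535 0.062 ] [0.5544 0.137  0.062 ] [0.5398 0.0952 0.062 ]
side 0.062412933819410314 ((534.3660888671875, 88.19850158691406), (154.79373168945312, 110.45095825195312), 82.50019836425781)
29 [0.5386 0.1246 0.0609] ((537.2501831054688, 121.34384155273438), 12.99486255645752)
261 270 183 188
[0.5251 0.1107 0.062 ] [0.5503 0.1325 0.062 ] [0.5377 0.1216 0.062 ]
```

Emit:
drive_tool(commands=[{"x":-10,"y":0,"z":0,"ax":0,"ay":0,"az":0,"hand":255},{"x":-30,"y":0,"z":0,"ax":0,"ay":0,"az":0,"hand":255},{"x":-40,"y":0,"z":0,"ax":0,"ay":0,"az":0,"hand":255},{"x":-40,"y":0,"z":0,"ax":0,"ay":0,"az":0,"hand":255},{"x":-20,"y":0,"z":0,"ax":0,"ay":0,"az":0,"hand":255}])

```text
clock: 9.3
position: [0.5587, -0.2191, 0.1619]
eef_rot: [1.899, 0.556, -1.897]
force: [-0.1, 0.4, -5.4]
grip_width: 0.0237
```

Emit:
drive_tool(commands=[{"x":0,"y":0,"z":0,"ax":8,"ay":0,"az":0,"hand":255},{"x":0,"y":0,"z":0,"ax":8,"ay":0,"az":0,"hand":255},{"x":0,"y":0,"z":0,"ax":8,"ay":0,"az":0,"hand":255},{"x":0,"y":0,"z":0,"ax":8,"ay":0,"az":0,"hand":255},{"x":0,"y":0,"z":0,"ax":8,"ay":0,"az":0,"hand":255}])

```text
clock: 9.93
position: [0.5582, -0.2185, 0.1598]
eef_rot: [-2.151, 0.142, 2.153]
force: [-0.1, 0.4, -4.5]
grip_width: 0.0241
```

Emit:
drive_tool(commands=[{"x":0,"y":-25,"z":5,"ax":0,"ay":0,"az":0,"hand":255},{"x":0,"y":-40,"z":8,"ax":0,"ay":0,"az":0,"hand":255},{"x":0,"y":-40,"z":7,"ax":0,"ay":0,"az":0,"hand":255},{"x":0,"y":-40,"z":8,"ax":0,"ay":0,"az":0,"hand":255},{"x":0,"y":-40,"z":7,"ax":0,"ay":0,"az":0,"hand":255}])

```text
clock: 10.55
position: [0.5468, -0.0295, 0.1598]
eef_rot: [-2.154, 0.137, 2.156]
force: [-0.3, 0.1, -4.7]
grip_width: 0.0239
```

Run:
```python
from h import *
st=r.get_state();im,d=r.camera("wrist");cv2.imwrite("pics/w5.png",im);np.save("w5d.npy",d);np.save("w5s.npy",st)
go([0.540,0.123,0.16],-97.4)
for o in r.landmark_of("brass_port","wrist"): print(o,atz("wrist",*o["at"],0.062,st))
for o in r.landmark_of("probe_tip","wrist"): print(o)
```

```text
pos [ 0.5463 -0.0231  0.1588] force [-1.3744  6.092  -6.1988] w 0.02383362123597227 t 10.6
R cols [[-0.004, 0.005, -1.0], [-0.122, -0.992, -0.005], [-0.993, 0.122, 0.004]]
shift now-tool axes mm [  -0.4 -144.2   24.1]
turn [0.4 0.2 0.3] shift after turn [  -1.2 -144.1   25.1]
turn [-179.6   -0.4    0.4] shift after turn [ -1.2 144.1 -25.1]
{'at': [116.3, 234.6], 'confidence': 0.73} [0.5411 0.1216 0.062 ]
```

View pics/w5.png

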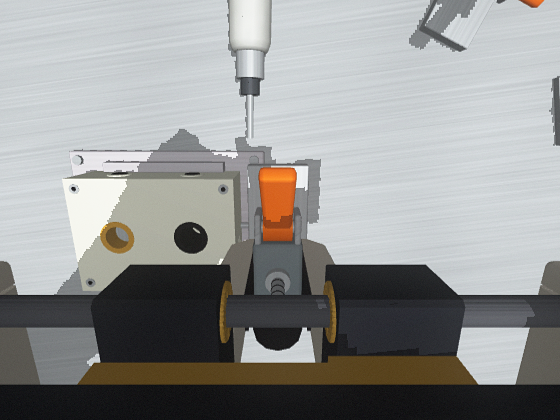

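Emit:
drive_tool(commands=[{"x":0,"y":-40,"z":7,"ax":0,"ay":0,"az":0,"hand":255},{"x":0,"y":-30,"z":5,"ax":0,"ay":0,"az":0,"hand":255},{"x":0,"y":-10,"z":3,"ax":0,"ay":0,"az":0,"hand":255},{"x":0,"y":0,"z":0,"ax":0,"ay":0,"az":0,"hand":255},{"x":0,"y":0,"z":0,"ax":0,"ay":0,"az":0,"hand":255}])

```text
clock: 11.32
position: [0.5431, 0.0483, 0.1599]
eef_rot: [-2.155, 0.141, 2.154]
force: [-0.4, -0.2, -4.6]
grip_width: 0.0238
```

Run:
```python
from h import *
st=r.get_state();im,d=r.camera("wrist");cv2.imwrite("pics/w6.png",im);np.save("w6d.npy",d);np.save("w6s.npy",st)
go([0.540,0.123,0.16],-97.4)
for o in r.landmark_of("brass_port","wrist"): print(o,atz("wrist",*o["at"],0.062,st))
P=cloud("wrist",d,st)
hsv=cv2.cvtColor(im,cv2.COLOR_BGR2HSV)
near=np.hypot(P[...,0]-0.54,P[...,1]-0.122)<0.025
m=near&(hsv[...,0]>10)&(hsv[...,0]<30)&(hsv[...,1]>120)&(P[...,2]>0.0585)
v,u=np.nonzero(m);print(len(u),u.min(),u.max(),v.min(),v.max(),P[m][:,2].mean())
W=np.array([atz("wrist",a,b,0.062,st) for a,b in zip(u,v)]);print(W.mean(0),cv2.minEnclosingCircle((W[:,:2]*1000).astype(np.float32)))
e=cv2.fitEllipse(cv2.convexHull(np.stack([u,v],1).astype(np.int32)));print(e,atz("wrist",*e[0],0.062,st))
mt=(np.abs(P[...,2]-0.062)<0.004)&(np.hypot(P[...,0]-0.536,P[...,1]-0.09)<0.1);q=P[mt];print(q[:,2].mean(),cv2.minAreaRect((q[:,:2]*1000).astype(np.float32)))
```

```text
pos [0.5431 0.0484 0.1599] force [-0.8055  0.1894 -5.2056] w 0.023477678189350384 t 11.375
R cols [[0.0, -0.0, -1.0], [-0.13, -0.992, 0.0], [-0.992, 0.13, -0.001]]
shift now-tool axes mm [ -0.1 -73.5  12.8]
turn [-0.1 -0.  -0. ] shift after turn [ -0.1 -73.5  12.7]
turn [179.9  -0.    0. ] shift after turn [ -0.1  73.5 -12.7]
483 182 215 208 239 0.06246144883751306
[0.5382 0.1224 0.062 ] ((538.3827514648438, 121.82084655761719), 15.339693069458008)
((198.6686248779297, 223.589599609375), (31.054275512695312, 33.956077575683594), 112.28170776367188) [0.5386 0.1217 0.062 ]
0.06241019447700037 ((541.2874755859375, 87.21412658691406), (150.65797424316406, 95.78301239013672), 82.58104705810547)
```

View pics/w6.png

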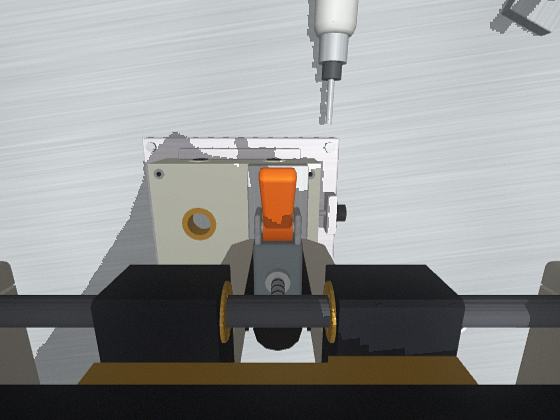

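Emit:
drive_tool(commands=[{"x":0,"y":-35,"z":7,"ax":0,"ay":0,"az":0,"hand":255},{"x":0,"y":-30,"z":6,"ax":0,"ay":0,"az":0,"hand":255},{"x":15,"y":-7.5,"z":1,"ax":0,"ay":0,"az":0,"hand":255},{"x":25,"y":0,"z":0,"ax":0,"ay":0,"az":0,"hand":255},{"x":15,"y":0,"z":0,"ax":0,"ay":0,"az":0,"hand":255}])

```text
clock: 12.05
position: [0.5381, 0.1226, 0.1034]
eef_rot: [-2.154, 0.141, 2.156]
force: [-0.7, 0.4, -4.8]
grip_width: 0.0237
```

Emit:
drive_tool(commands=[{"x":12,"y":0,"z":0,"ax":0,"ay":0,"az":0,"hand":255},{"x":3,"y":0,"z":0,"ax":0,"ay":0,"az":0,"hand":255},{"x":0,"y":0,"z":0,"ax":0,"ay":0,"az":0,"hand":255},{"x":0,"y":0,"z":0,"ax":0,"ay":0,"az":0,"hand":255}])

```text
clock: 12.55
position: [0.5388, 0.1236, 0.0901]
eef_rot: [-2.156, 0.138, 2.154]
force: [-1.0, -0.2, -5.8]
grip_width: 0.024
```

Run:
```python
from h import *
go([0.5388,0.122,0.0816],-97.4)
```

```text
pos [0.5388 0.1236 0.0901] force [-0.982  -0.2392 -5.7777] w 0.023982871649241285 t 12.55
R cols [[0.001, 0.0, -1.0], [-0.128, -0.992, -0.0], [-0.992, 0.128, -0.001]]
shift now-tool axes mm [ 8.5  1.6 -0.2]
turn [ 0. -0.  0.] shift after turn [ 8.5  1.6 -0.2]
turn [-180.    -0.    -0.1] shift after turn [ 8.5 -1.6  0.2]
```

Emit:
drive_tool(commands=[{"x":3,"y":1,"z":0,"ax":0,"ay":0,"az":0,"hand":255},{"x":2,"y":0,"z":0,"ax":0,"ay":0,"az":0,"hand":255},{"x":1,"y":0,"z":0,"ax":0,"ay":0,"az":0,"hand":255},{"x":0,"y":0,"z":0,"ax":0,"ay":0,"az":0,"hand":255}])

```text
clock: 13.05
position: [0.5383, 0.1227, 0.0836]
eef_rot: [-2.155, 0.138, 2.155]
force: [-0.0, 0.4, -5.3]
grip_width: 0.0237
```

Emit:
drive_tool(commands=[{"x":1,"y":0,"z":0,"ax":0,"ay":0,"az":0,"hand":255},{"x":1,"y":0,"z":0,"ax":0,"ay":0,"az":0,"hand":255}])

```text
clock: 13.3
position: [0.5383, 0.1227, 0.0816]
eef_rot: [-2.155, 0.138, 2.155]
force: [-0.8, -0.3, 2.5]
grip_width: 0.024
```

Emit:
drive_tool(commands=[{"x":0,"y":0,"z":0,"ax":0,"ay":0,"az":0,"hand":120},{"x":0,"y":0,"z":0,"ax":0,"ay":0,"az":0,"hand":120},{"x":0,"y":0,"z":0,"ax":0,"ay":0,"az":0,"hand":120},{"x":0,"y":0,"z":0,"ax":0,"ay":0,"az":0,"hand":120}])

```text
clock: 13.8
position: [0.5384, 0.1227, 0.0817]
eef_rot: [-2.155, 0.138, 2.155]
force: [-0.4, 0.3, -0.4]
grip_width: 0.0493
```

Emit:
drive_tool(commands=[{"x":-20,"y":0,"z":0,"ax":0,"ay":0,"az":0,"hand":120},{"x":-50,"y":0,"z":0,"ax":0,"ay":0,"az":0,"hand":120},{"x":-50,"y":0,"z":0,"ax":0,"ay":0,"az":0,"hand":255},{"x":0,"y":0,"z":0,"ax":0,"ay":0,"az":0,"hand":255},{"x":0,"y":0,"z":0,"ax":0,"ay":0,"az":0,"hand":255}])

```text
clock: 14.42
position: [0.5379, 0.1231, 0.2013]
eef_rot: [-2.155, 0.137, 2.156]
force: [-0.3, 0.3, -0.6]
grip_width: 0.0241
```

```bash
cat > chk.py <<'E'
from h import *
import sys
tag=sys.argv[1]
go([0.5383,0.1227,0.2],-97.4)
for cam in ["wrist","top","side"]:
    st=r.get_state();im,d=r.camera(cam);cv2.imwrite(f"pics/{cam}{tag}.png",im)
    P=cloud(cam,d,st);near=np.hypot(P[...,0]-0.538,P[...,1]-0.122)<0.075
    print(cam)
    for nm,lo,hi in [("base",0.068,0.077),("head",0.109,0.119),("button",0.121,0.17)]:
        q=P[near&(P[...,2]>lo)&(P[...,2]<hi)]
        if nm=="button": q=q[np.hypot(q[:,0]-0.538,q[:,1]-0.122)<0.014]
        if len(q)>8: print(nm,len(q),q.mean(0),np.median(q[:,2]),cv2.minAreaRect((q[:,:2]*1000).astype(np.float32)))
    hsv=cv2.cvtColor(im,cv2.COLOR_BGR2HSV);q=P[near&((hsv[...,0]<12)|(hsv[...,0]>175))&(hsv[...,1]>170)&(P[...,2]>0.09)]
    if len(q)>5: o=np.argsort(q[:,2]);print("lever",len(q),q[o[0]],q[o[-1]], q[np.argmax(q[:,0])])
    for n in ["probe_button","lever_tip"]:
        for o in r.landmark_of(n,cam)[:3]:
            print(n,np.round(o["at"]),round(o["confidence"],2))
E
python3 chk.py 7
```

```text
pos [0.5379 0.1231 0.2013] force [-0.3256  0.3482 -0.5794] w 0.024085982911025983 t 14.425
R cols [[-0.0, 0.001, -1.0], [-0.127, -0.992, -0.0], [-0.992, 0.127, 0.0]]
shift now-tool axes mm [ 1.3  0.4 -0.5]
turn [0.1 0.  0. ] shift after turn [ 1.3  0.4 -0.5]
turn [-179.9   -0.     0. ] shift after turn [ 1.3 -0.4  0.5]
wrist
base 1436 [0.5378 0.123  0.0725] 0.07249985850727787 ((538.5748291015625, 122.89404296875), (35.99879455566406, 100.14179229736328), 82.53453063964844)
head 990 [0.5508 0.1213 0.1141] 0.11412312593232919 ((545.6299438476562, 121.84644317626953), (22.98836898803711, 49.65229415893555), 82.4622802734375)
button 474 [0.5397 0.1228 0.1524] 0.15327145459663252 ((538.9620971679688, 122.77467346191406), (17.267147064208984, 17.182626724243164), 42.11714553833008)
lever 645 [0.5578 0.1257 0.1097] [0.5911 0.1119 0.1493] [0.5963 0.1206 0.1469]
probe_button [277. 226.] 0.81
lever_tip [282. 151.] 0.67
top
base 343 [0.5123 0.1262 0.0716] 0.07142003626297593 ((530.1536865234375, 121.18687438964844), (94.15372467041016, 75.13677978515625), 19.70886993408203)
head 60 [0.5265 0.1
[... 249 characters left out ...]
 320 [0.5372 0.1182 0.0724] 0.0724234951927302 ((538.4114990234375, 121.58439636230469), (40.52656173706055, 99.61306762695312), 83.48235321044922)
head 145 [0.5453 0.1183 0.1142] 0.11427692251292927 ((547.748046875, 120.42011260986328), (26.118898391723633, 54.5580940246582), 79.1148910522461)
button 59 [0.5382 0.1204 0.1455] 0.14941274501429835 ((538.6820678710938, 120.83531951904297), (15.765027046203613, 14.575248718261719), 73.91633605957031)
lever 13 [0.558  0.1204 0.1104] [0.5772 0.1152 0.1324] [0.5772 0.1152 0.1324]
probe_button [261. 160.] 0.58
probe_button [409. 269.] 0.58
probe_button [364. 342.] 0.36
lever_tip [288. 158.] 0.63
lever_tip [345. 349.] 0.59
lever_tip [373. 265.] 0.52
```

View pics/wrist7.png

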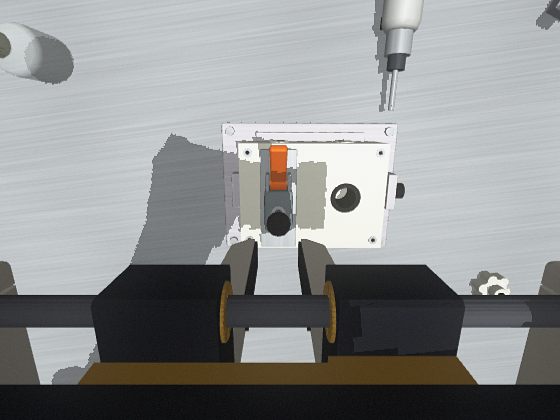

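View pics/side7.png

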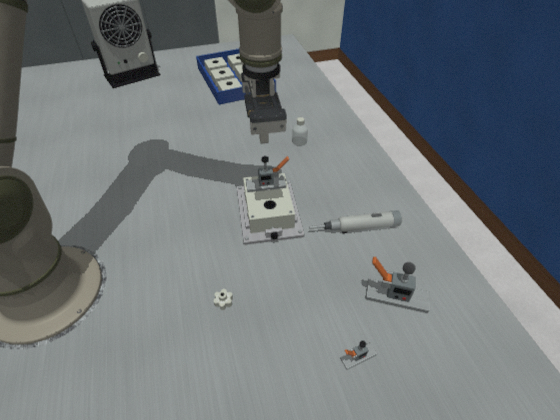

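Run:
```python
from h import *
for t in "56":
    d=np.load(f"w{t}d.npy");st=np.load(f"w{t}s.npy",allow_pickle=True).item();P=cloud("wrist",d,st)
    q=P[np.hypot(P[...,0]-0.5385,P[...,1]-0.122)<0.010];q=q[q[:,2]<0.055];print(t,len(q),np.histogram(q[:,2],bins=np.arange(0.01,0.06,0.002)),)
P=cloud("top",np.load("topd.npy"));q=P[np.hypot(P[...,0]-0.5395,P[...,1]-0.1225)<0.012];q=q[q[:,2]<0.055];print(len(q),np.sort(q[:,2]))
```

```text
5 151 (array([  0,   0,   0,   0,   0,   0,   0,   0,   0,   0,   0,   0,   0,
         0,   0,   0,   8, 100,  14,   9,   5,  11,   4,   0]), array([0.01 , 0.012, 0.014, 0.016, 0.018, 0.02 , 0.022, 0.024, 0.026,
       0.028, 0.03 , 0.032, 0.034, 0.036, 0.038, 0.04 , 0.042, 0.044,
       0.046, 0.048, 0.05 , 0.052, 0.054, 0.056, 0.058]))
6 213 (array([  0,   0,   0,   0,   0,   0,   0,   0,   0,   0,   0,   0,   0,
         0,   0,   0,  21, 170,  14,   2,   4,   1,   1,   0]), array([0.01 , 0.012, 0.014, 0.016, 0.018, 0.02 , 0.022, 0.024, 0.026,
       0.028, 0.03 , 0.032, 0.034, 0.036, 0.038, 0.04 , 0.042, 0.044,
       0.046, 0.048, 0.05 , 0.052, 0.054, 0.056, 0.058]))
71 [0.0387 0.04   0.0401 0.0408 0.041  0.0417 0.0422 0.0422 0.0422 0.0423
 0.0424 0.0424 0.0425 0.0428 0.0429 0.0429 0.043  0.043  0.0431 0.0431
 0.0433 0.0434 0.0434 0.0436 0.0437 0.0439 0.0439 0.0442 0.0442 0.0442
 0.0442 0.0443 0.0443 0.0444 0.0445 0.0445 0.0446 0.0448 0.0449 0.0449
 0.045  0.045  0.045  0.0452 0.0452 0.0452 0.0454 0.0456 0.0456 0.0456
 0.0456 0.0457 0.0457 0.0457 0.046  0.0463 0.0464 0.0464 0.0465 0.0468
 0.0471 0.0471 0.0475 0.0477 0.0501 0.0507 0.0507 0.051  0.0513 0.0544
 0.0544]
```

Emit:
drive_tool(commands=[{"x":20,"y":0.5,"z":-0.5,"ax":0,"ay":0,"az":0,"hand":255},{"x":10,"y":0,"z":0,"ax":0,"ay":0,"az":0,"hand":255},{"x":8,"y":0,"z":0,"ax":0,"ay":0,"az":0,"hand":255},{"x":4,"y":0,"z":0,"ax":0,"ay":0,"az":0,"hand":255},{"x":0,"y":0,"z":0,"ax":0,"ay":0,"az":0,"hand":255}])

```text
clock: 15.5
position: [0.5387, 0.122, 0.1595]
eef_rot: [-2.155, 0.139, 2.155]
force: [0.7, 0.1, -0.1]
grip_width: 0.0004
```

Emit:
drive_tool(commands=[{"x":5,"y":0,"z":0,"ax":0,"ay":0,"az":0,"hand":255},{"x":5,"y":0,"z":0,"ax":0,"ay":0,"az":0,"hand":255},{"x":5,"y":0,"z":0,"ax":0,"ay":0,"az":0,"hand":255},{"x":4,"y":0,"z":0,"ax":0,"ay":0,"az":0,"hand":255},{"x":2,"y":0,"z":0,"ax":0,"ay":0,"az":0,"hand":255}])

```text
clock: 16.12
position: [0.5389, 0.1221, 0.1384]
eef_rot: [-2.155, 0.138, 2.155]
force: [0.7, 1.0, 1.2]
grip_width: 0.0006
```

Emit:
drive_tool(commands=[{"x":1,"y":0,"z":0,"ax":0,"ay":0,"az":0,"hand":255},{"x":1,"y":0,"z":0,"ax":0,"ay":0,"az":0,"hand":255}])

```text
clock: 16.38
position: [0.5389, 0.1222, 0.1367]
eef_rot: [-2.156, 0.138, 2.155]
force: [1.8, 0.8, 1.2]
grip_width: 0.0004
```

Emit:
drive_tool(commands=[{"x":1,"y":0,"z":0,"ax":0,"ay":0,"az":0,"hand":255},{"x":1,"y":0,"z":0,"ax":0,"ay":0,"az":0,"hand":255}])

```text
clock: 16.62
position: [0.5388, 0.1221, 0.1346]
eef_rot: [-2.155, 0.138, 2.155]
force: [0.2, -0.0, 1.4]
grip_width: 0.0005
```

Emit:
drive_tool(commands=[{"x":1,"y":0,"z":0,"ax":0,"ay":0,"az":0,"hand":255}])

```text
clock: 16.75
position: [0.5388, 0.1221, 0.1336]
eef_rot: [-2.155, 0.138, 2.155]
force: [0.3, 0.9, 2.0]
grip_width: 0.0006
```

Emit:
drive_tool(commands=[{"x":0.5,"y":0,"z":0,"ax":0,"ay":0,"az":0,"hand":255}])

```text
clock: 16.88
position: [0.5387, 0.1221, 0.1331]
eef_rot: [-2.155, 0.138, 2.155]
force: [1.3, 0.4, 1.3]
grip_width: 0.0005
```

Emit:
drive_tool(commands=[{"x":0.5,"y":0,"z":0,"ax":0,"ay":0,"az":0,"hand":255}])

```text
clock: 17.0
position: [0.5388, 0.1221, 0.1328]
eef_rot: [-2.155, 0.138, 2.155]
force: [-0.9, -0.3, 7.8]
grip_width: 0.0002
```

Emit:
drive_tool(commands=[{"x":0,"y":0,"z":0,"ax":0,"ay":0,"az":0,"hand":255},{"x":0,"y":0,"z":0,"ax":0,"ay":0,"az":0,"hand":255},{"x":0,"y":0,"z":0,"ax":0,"ay":0,"az":0,"hand":255}])

```text
clock: 17.38
position: [0.5388, 0.1221, 0.1328]
eef_rot: [-2.155, 0.138, 2.155]
force: [0.5, 0.6, 5.7]
grip_width: 0.0001
```

Emit:
drive_tool(commands=[{"x":0.3,"y":0,"z":0,"ax":0,"ay":0,"az":0,"hand":255},{"x":0,"y":0,"z":0,"ax":0,"ay":0,"az":0,"hand":255},{"x":0,"y":0,"z":0,"ax":0,"ay":0,"az":0,"hand":255}])

```text
clock: 17.75
position: [0.5388, 0.1221, 0.1327]
eef_rot: [-2.155, 0.138, 2.155]
force: [-0.5, 0.1, 8.1]
grip_width: 0.0007
```

Emit:
drive_tool(commands=[{"x":-12,"y":0,"z":0,"ax":0,"ay":0,"az":0,"hand":255},{"x":-30,"y":0,"z":0,"ax":0,"ay":0,"az":0,"hand":255},{"x":0,"y":0,"z":0,"ax":0,"ay":0,"az":0,"hand":255}])

```text
clock: 18.12
position: [0.5394, 0.1221, 0.176]
eef_rot: [-2.157, 0.137, 2.152]
force: [0.4, 0.8, -1.5]
grip_width: 0.0008
```

```bash
python3 chk.py 8
```

```text
pos [0.5394 0.1221 0.176 ] force [ 0.3894  0.833  -1.5223] w 0.0007939522817807234 t 18.125
R cols [[0.002, 0.001, -1.0], [-0.128, -0.992, -0.001], [-0.992, 0.128, -0.002]]
shift now-tool axes mm [-24.   -0.5   1.1]
turn [ 0.1 -0.1  0.1] shift after turn [-24.   -0.5   1.2]
turn [-179.9   -0.1   -0.2] shift after turn [-24.    0.5  -1.2]
wrist
base 1119 [0.5581 0.1201 0.0724] 0.0724364306091098 ((547.4317016601562, 121.75321960449219), (36.02366638183594, 82.43973541259766), 82.69627380371094)
head 1154 [0.5514 0.1213 0.1139] 0.11399723752978248 ((546.4859008789062, 121.79486846923828), (23.948976516723633, 48.32316589355469), 82.25566101074219)
button 471 [0.5399 0.1227 0.1324] 0.13283690798229417 ((539.1784057617188, 122.79104614257812), (16.81544303894043, 17.17369842529297), 30.768646240234375)
lever 795 [0.5688 0.126  0.1095] [0.5917 0.1115 0.1486] [0.5969 0.1198 0.1453]
probe_button [277. 231.] 0.7
probe_button [282. 158.] 0.36
lever_tip [278. 156.] 0.85
top
base 369 [0.5163 0.1251 0.0719] 0.07184765649388608 ((539.2621459960938, 124.83287048339844), (36.38187026977539, 98.9096
[... 306 characters left out ...]
e 318 [0.5375 0.1181 0.0724] 0.07255576224211605 ((538.4982299804688, 121.23851013183594), (38.48102951049805, 99.76019287109375), 82.6056137084961)
head 142 [0.5451 0.1179 0.1137] 0.11365392702885674 ((547.6875610351562, 119.49314880371094), (24.27448844909668, 53.8971061706543), 86.40142059326172)
button 44 [0.5382 0.1208 0.1313] 0.1319713449279475 ((538.5478515625, 122.54185485839844), (18.84207534790039, 14.859712600708008), 74.76493072509766)
lever 13 [0.558  0.1201 0.1106] [0.5752 0.1169 0.1284] [0.5752 0.1169 0.1284]
probe_button [408. 265.] 0.71
probe_button [264. 165.] 0.56
probe_button [361. 344.] 0.43
lever_tip [374. 262.] 0.69
lever_tip [344. 346.] 0.57
lever_tip [288. 155.] 0.43
```

View pics/wrist8.png

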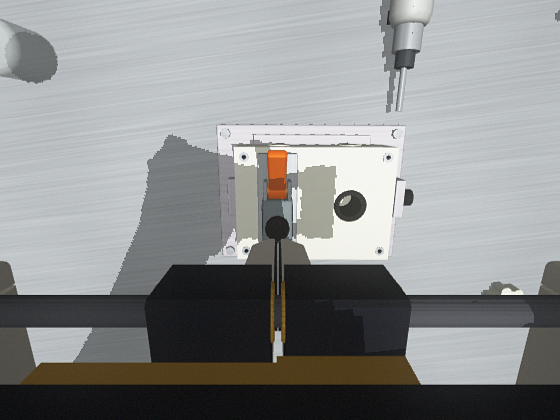

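Emit:
drive_tool(commands=[{"x":0,"y":0,"z":-26,"ax":0,"ay":0,"az":0,"hand":255},{"x":0,"y":0,"z":-25,"ax":0,"ay":0,"az":0,"hand":255},{"x":14,"y":0,"z":0,"ax":0,"ay":0,"az":0,"hand":255},{"x":8,"y":0,"z":0,"ax":0,"ay":0,"az":0,"hand":255},{"x":0,"y":0,"z":0,"ax":0,"ay":0,"az":0,"hand":255}])

```text
clock: 19.2
position: [0.5878, 0.1157, 0.1513]
eef_rot: [-2.153, 0.139, 2.158]
force: [0.3, 0.1, 0.1]
grip_width: 0.0003
```

Emit:
drive_tool(commands=[{"x":4,"y":0,"z":0,"ax":0,"ay":0,"az":0,"hand":255},{"x":4,"y":0,"z":0,"ax":0,"ay":0,"az":0,"hand":255},{"x":4,"y":0,"z":0,"ax":0,"ay":0,"az":0,"hand":255},{"x":4,"y":0,"z":0,"ax":0,"ay":0,"az":0,"hand":255}])

```text
clock: 19.7
position: [0.5941, 0.115, 0.1388]
eef_rot: [-2.166, 0.139, 2.144]
force: [5.5, -0.8, 7.0]
grip_width: 0.0006
```

Emit:
drive_tool(commands=[{"x":4,"y":0,"z":0,"ax":0,"ay":0,"az":0,"hand":255},{"x":4,"y":0,"z":0,"ax":0,"ay":0,"az":0,"hand":255},{"x":4,"y":0,"z":0,"ax":0,"ay":0,"az":0,"hand":255},{"x":2,"y":0,"z":0,"ax":0,"ay":0,"az":0,"hand":255}])

```text
clock: 20.2
position: [0.5893, 0.1156, 0.122]
eef_rot: [-2.155, 0.138, 2.155]
force: [1.3, 0.2, 3.5]
grip_width: -0.0
```

Emit:
drive_tool(commands=[{"x":3,"y":0,"z":0,"ax":0,"ay":0,"az":0,"hand":255},{"x":3,"y":0,"z":0,"ax":0,"ay":0,"az":0,"hand":255},{"x":2,"y":0,"z":0,"ax":0,"ay":0,"az":0,"hand":255}])

```text
clock: 20.58
position: [0.5895, 0.1156, 0.1142]
eef_rot: [-2.156, 0.138, 2.155]
force: [1.8, -0.7, 3.0]
grip_width: 0.0008
```

Emit:
drive_tool(commands=[{"x":1,"y":0,"z":0,"ax":0,"ay":0,"az":0,"hand":255},{"x":1,"y":0,"z":0,"ax":0,"ay":0,"az":0,"hand":255}])

```text
clock: 20.82
position: [0.5895, 0.1156, 0.1124]
eef_rot: [-2.156, 0.138, 2.155]
force: [2.1, 0.4, 2.6]
grip_width: 0.0007
```

Emit:
drive_tool(commands=[{"x":1,"y":0,"z":0,"ax":0,"ay":0,"az":0,"hand":255}])

```text
clock: 20.95
position: [0.5895, 0.1156, 0.1114]
eef_rot: [-2.156, 0.138, 2.155]
force: [2.5, -0.9, 3.3]
grip_width: 0.0005
```

Emit:
drive_tool(commands=[{"x":1,"y":0,"z":0,"ax":0,"ay":0,"az":0,"hand":255}])

```text
clock: 21.08
position: [0.5895, 0.1156, 0.1104]
eef_rot: [-2.156, 0.138, 2.155]
force: [2.0, -0.5, 4.4]
grip_width: 0.0008
```

Emit:
drive_tool(commands=[{"x":1,"y":0,"z":0,"ax":0,"ay":0,"az":0,"hand":255}])

```text
clock: 21.2
position: [0.5897, 0.1156, 0.11]
eef_rot: [-2.156, 0.138, 2.154]
force: [-1.5, 0.9, 18.4]
grip_width: 0.0006
```

Emit:
drive_tool(commands=[{"x":0.5,"y":0,"z":0,"ax":0,"ay":0,"az":0,"hand":255}])

```text
clock: 21.32
position: [0.5897, 0.1155, 0.11]
eef_rot: [-2.155, 0.137, 2.154]
force: [-1.6, 1.3, 20.6]
grip_width: 0.0006
```

Lever has reached its stop, so I'll lift off and check.

Emit:
drive_tool(commands=[{"x":-5,"y":0,"z":0,"ax":0,"ay":0,"az":0,"hand":255},{"x":-40,"y":0,"z":0,"ax":0,"ay":0,"az":0,"hand":255},{"x":-40,"y":0,"z":25,"ax":0,"ay":0,"az":0,"hand":255},{"x":0,"y":0,"z":25,"ax":0,"ay":0,"az":0,"hand":255},{"x":0,"y":0,"z":0,"ax":0,"ay":0,"az":0,"hand":255}])

```text
clock: 21.95
position: [0.5375, 0.1227, 0.1936]
eef_rot: [-2.152, 0.136, 2.158]
force: [0.4, 0.7, -0.6]
grip_width: 0.0006
```

```bash
python3 chk.py 9
python3 - <<'E'
import cv2
im=cv2.imread("pics/side9.png");cv2.imwrite("pics/side9c.png",cv2.resize(im[130:260,200:340],None,fx=4,fy=4,interpolation=cv2.INTER_CUBIC))
E
```

```text
pos [0.5375 0.1227 0.1936] force [ 0.3851  0.6589 -0.5878] w 0.0006424907722894918 t 21.95
R cols [[-0.003, 0.001, -1.0], [-0.127, -0.992, -0.001], [-0.992, 0.127, 0.003]]
shift now-tool axes mm [-6.4 -0.1 -0.8]
turn [0.1 0.2 0. ] shift after turn [-6.4 -0.1 -0.8]
turn [-179.9   -0.1    0.2] shift after turn [-6.4  0.1  0.8]
wrist
base 1320 [0.5473 0.1218 0.0725] 0.07249633937474485 ((542.4893188476562, 122.36541748046875), (35.991249084472656, 91.82897186279297), 82.57229614257812)
head 1932 [0.5674 0.1192 0.1122] 0.11218897486850986 ((566.6073608398438, 119.29554748535156), (23.22319793701172, 91.16910552978516), 82.70344543457031)
button 420 [0.5394 0.1228 0.1325] 0.13285291692741363 ((538.670166015625, 122.81641387939453), (17.355365753173828, 17.184085845947266), 64.88204193115234)
lever 390 [0.5679 0.1128 0.1074] [0.5611 0.1221 0.1149] [0.6126 0.1194 0.11  ]
probe_button [277. 224.] 0.76
lever_tip [278. 127.] 0.95
top
base 378 [0.5172 0.125  0.0717] 0.07160286014189632 ((537.40234375, 125.05656433105469), (36.085330963134766, 102.85700225830078), 82.79261779785156)
head 73 [0.5
[... 267 characters left out ...]
5 [0.5364 0.1181 0.0723] 0.07252334998086891 ((538.4034423828125, 121.39279174804688), (40.067073822021484, 99.96916198730469), 83.3797836303711)
head 189 [0.5573 0.1176 0.1127] 0.11263002052613408 ((565.9807739257812, 120.81482696533203), (91.70484161376953, 27.75233268737793), 0.18558478355407715)
button 45 [0.5381 0.1207 0.1312] 0.13214406790590266 ((538.2705078125, 121.62530517578125), (17.7340030670166, 15.416017532348633), 58.81364822387695)
lever 31 [0.5793 0.1134 0.1075] [0.5595 0.1164 0.1165] [0.6082 0.1135 0.1101]
probe_button [364. 345.] 0.61
probe_button [265. 164.] 0.56
probe_button [406. 267.] 0.45
lever_tip [344. 348.] 0.51
lever_tip [375. 262.] 0.45
lever_tip [296. 167.] 0.43
```

View pics/wrist9.png

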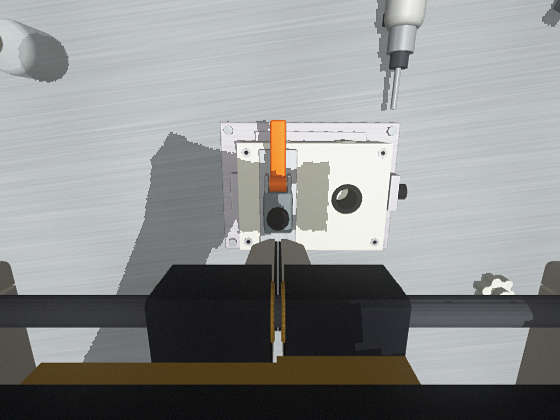

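View pics/side9c.png

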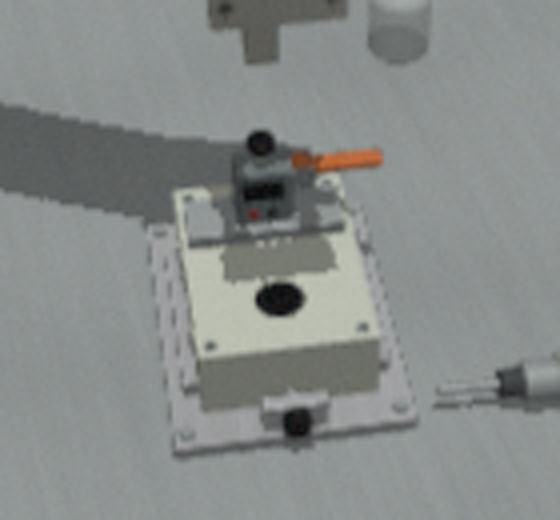

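```bash
python3 -c "
from station import r
print(r.finish_job(), r.get_state()['clock'])"
```

```text
the job is handed in; nothing more can be done
the job is handed in; nothing more can be done
```

The gauge is standing flat on the manifold over the brass-lined port, with its rod resting on the plug and the lever locked down. I handed the job in at about 22 s, and no verdict was reported.

**What I did:**
- I identified the middle-sized gauge by its base, which measured about 100 x 36 mm.
- It touched down on the manifold with a force change of about 8 N.
- I pushed the rod down with closed fingers until it met the plug. The force read about 8 N at most, and I held it there for about 0.7 s with the lever still open.
- I then pressed the lever down until it stopped hard, at about 20 N.

**Last checks:**
- **Position:** the gauge's axis is at about (0.5387, 0.1228) and the port at about (0.5385, 0.122), so it is roughly 1 mm off centre.
- **Flatness:** the top of the base is at 72.5 mm. Its underside should therefore be at about 62 mm, level with the manifold face.
- **Rod:** the top of the button read 132.8 mm both before and after locking. That puts the plug about 17 mm below the mouth. The camera's depth reading of the bore gave about 17.5 mm.
- **Lever:** it looks level, with its outer end at about 110 mm. I judged it from the picture and the hard stop, because I had no direct reading of its angle.
- **Clearance:** the gripper was clear of the gauge, and I did not go near the driver, knob or bottle.

**Disagreements:** the top camera put the gauge and port 1–2 mm further along y than the wrist camera did. I used the wrist camera's values.

The first five moves were refused for missing fields; nothing had moved, and I sent them again in full.

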